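# Ball-burnish the nose of a free-swivelling rocker arm

### The job

Take the ball burnisher by its handle out of its stand and press its ball against the middle of the rounded nose of the rocker arm so that the sprung carriage is pushed in about 30 mm (20 to 40 mm is right), and keep that pressure on without letting up while you roll the ball round the nose, first to at least 25 mm left of the arm's own centre line, then to at least 25 mm right of it. Then bring the arm square to the carriage with the ball back at the middle of the nose, and keep it square at that pressure for five seconds; the program finishes while still holding it so. The arm swivels freely and slides off the ball by itself: never let it swing near its stops, never push the carriage in hard, touch the rig only with the burnisher, and leave the other things alone.

Things in the scene. Friction and masses are not known exactly. Their poses are not given: they have to be found in the camera images.
- rig: fixed grey steel bed 300 x 150 mm of the finishing rig; its +x (world yaw varies by up to 0.2 rad) is the way the carriage is pushed, roughly away from the robot; +y is its left. Origin on the bench, 20 mm ahead of (+x from) the swivel axis when the carriage is out. Bed, rails and carriage stay below 68 mm, their 30 mm steel stop pins end at 80 mm
- carriage (a joint): m the aluminium carriage is pushed in along the rig's +x: 0 at rest (out), hard stop 0.06. Return spring 150 N/m without preload (30 mm = 4.5 N), damping about 15 N s/m, friction about 0.15 N; moving mass about 2.2 kg with the rocker arm
- rocker (a joint): rad the steel rocker arm is swivelled on the carriage, counter-clockwise from above positive; 0 = square, nose straight towards the rig's -x; must stay within -0.5 to 0.5 (stops at 0.6). No spring: only a grease damper of about 0.45 N m s/rad, friction about 0.004 N m. Arm mass about 1.2 kg, inertia about 0.005 kg m2
- swivel (a point): on the swivel axis, 85 mm above the bench, turning and travelling with the arm: -x points along the arm to the nose, +y to the arm's left. A ball pressing left (+y) of the arm's centre line turns the arm positive: the nose runs off to the right (-y) and the offset grows by itself (time constant about 0.8 s); right of it the mirror image
- nose (a point): centre of the round nose of the rocker arm, 65 mm from the swivel axis along the arm's -x. The nose is an upright steel cylinder of radius 45 mm, from 67 to 103 mm above the bench; the hub at the swivel axis has a bolt head up to 115 mm
- burnisher: loose burnishing tool, 0.21 kg, upright, hanging by its collar in the stand. Origin at the underside of its steel collar (diameter 56 mm, 8 mm thick). Above the collar a square black handle 28 x 28 mm, faces along the tool's x and y, from 8 to 70 mm; below it a 14 mm stem
- ball (a point): centre of the burnisher's freely turning steel ball, radius 18 mm, 45 mm below the tool's origin: touching the nose, its centre is 63 mm from point nose. Work with it 85 mm above the bench
- grip (a point): point on the handle where to hold it, 34 mm above the tool's origin, 79 mm above the ball centre. Hold firmly (40 to 60 N), best with the fingers closing along the rig's x so that the push goes straight into a pad
- stand: fixed wooden block 80 x 80 mm, 85 mm high, with an upright through hole of 42 mm in which ball and stem hang, the collar resting on its top; origin under its centre, the hole's axis. Lift the tool straight up by 80 mm to clear it
- surface_plate: fixed grey block 200 x 200 mm, 74 mm high with its steel face, at the far left
- vee_block: a bystander: loose dark steel vee block, 70 x 80 mm, 55 mm high, origin under its centre; it and the stand trade places from start to start
- gauge_bar0: a bystander: loose steel bar 60 x 22 x 12 mm on the surface plate
- gauge_bar1: a bystander: the second such bar
- hammer: a bystander: loose hammer lying on the bench right of the rig
- flat_file: a bystander: loose file with wooden handle, 300 mm long, 24 mm thick, near the robot at its right
- bench_brush: a bystander: loose bench brush near the robot at its left
There are look-alikes about, which are no part of the job. What is shaped like the burnisher but blue or turquoise is not meant.

How it is judged:
By the outcome, as a careful person would: the job done as asked, in the order asked, and still so for the second after the job is handed in, while the arm keeps its last pose, push and grip.
It also fails if it takes over 67 s, if anything falls off the work surface, if the arm or the gripper's body presses on something with over 40 N, if the wrist force passes 120 N, or if a joint passes its speed limit or range.

### The arm

A 6-joint arm with a two-finger parallel gripper is mounted at the origin on the work surface. World frame = base frame: x ahead of the robot, y to its left, z up, the work surface at z = 0. Lengths are in m, angles in rad, forces in N, time in s.
With the tool pointing down it reaches from about 0.35 to 0.85 m from the base axis. Payload 8.1 kg.
Tool frame: the origin (TCP) lies at the very end of the fingers, on their centre line; the grasp point (between the pads) lies 19 mm behind it; z points along the fingers, y is the line along which they close (so a half turn about z gives the same grasp; the last joint's range is limited). The gripper opens to 93 mm and grips with 3 to 60 N. Pads are 15 mm wide; open, the fingers measure 128 mm over their backs; the gripper's body (75 mm by 188 mm) begins 65 mm behind the grasp point.
Start: joints at [1.037, 0.13, 1.488, -0, 1.523, -0.085], TCP at [0.26, 0.541, 0.189] pointing down, gripper open.
Joint ranges: [-2.96, 2.96], [-0.89, 2.26], [0.02, 2.5], [-1.34, 4.48], [0, 2.73], [-2.66, 2.66]. Speed limits (rad/s): [2.39, 2.39, 2.79, 3.14, 3.14, 3.14].

### API

Orientations are given as a rotation vector (axis times angle).
In Python, from plant import robot, imaging gives the robot as it stands.
- The arm moves only by the tool jog_arm, never from a script. Its argument "rows" is a list of rows, each a list of 2 entries, a list of its own where there are three numbers: the shift along the tool's x, y, z each as a share of 0.2 m, from -1 to 1, then the turn, a rotation vector about the tool's x, y, z each as a share of pi/2 rad, from -1 to 1. A call has 1 to 5 rows; each row is the pose to reach, as a shift and turn from the pose commanded when the call began, along the tool's axes at that moment; what a row does not reach only later rows make up. A row lasts 1/10 s, in which the tool goes at most 50 mm and 8.59 degrees, less where a joint would pass 70% of its speed; a pose out of reach is approached as far as the arm can. A call with a number of a shift or a turn outside -1 to 1 is refused whole. A call with a gripper value outside its range is refused whole. "hand" is the closure, from -1 (fully open) to 1 (shut), set as the call begins (left out, the last holds). The fingers move at their own pace and stop on an object; "squeeze" is the grip in N (left out, the last holds). Time passes only in rows, so rows that repeat a pose let the fingers close. It gives the time, the measured TCP pose, the force, the opening and the grip force at its end, in the units of the state.
- robot.read_state(): the state, without advancing time (a new reading comes with each control period).
- imaging.read_camera(name): name is "scene" or "top"; returns a dict with "frame" (400x640x3 uint8, red, green, blue), "vertical_fov" (degrees; the focal length in pixels is half the picture's height over the tangent of half this angle, whatever the lens; pixels are square), "cx", "cy" (the principal point, pixels), "k1" (the pictures are not rectified: a ray, as slopes to the right and down, at radius r is drawn at 1 + k1 r^2 times it, then the intrinsics apply), "R" (3x3) and "t" (3): a world point X has camera coordinates R X + t. Camera axes: x right, y down, z forward; pixel columns grow to the right and rows downward; lengths in m; the calibration is good to about 2 mm. A picture is of the moment at which its call begins. There is no depth.
- robot.close_job(): hands the job in; it is judged then, once.
The state is a dict: "t": time; "q": joint angles; "dq": joint speeds; "joint_torque": joint torques, N m; "tool_pos": TCP position; "orientation": TCP orientation; "force": force on the tool from outside, world axes, zero at the start; "wrist_torque": the same for the moment, N m; "opening": finger opening in m; "gripper_force": force on a finger pad.
Only numpy, scipy, OpenCV 4.12 (cv2) and the standard library are available. Lean on these libraries where they do the work, as an engineer would, in place of code of your own. Each camera call takes 0.05 s, during which the arm holds its last target. There are 200 camera calls.

## Working session

There is one attempt and no reset: what is moved stays moved. The work goes in short steps, Python scripts to look and compute and a tool call to move; the robot and the scene stay as the last step left them, time stands still between calls to the robot, and variables do not carry over. Pictures are saved under pics/ and viewed, at most 10 in all, crops included, and the job is handed in when it is done.

Besides the shell and the picture viewer there is one more tool, called after "Emit:" by a JSON object that holds its "api" and its "payload", one argument or row to a line. jog_arm: Moves the arm, as the interface text tells. Its arguments: {"type":"object","properties":{"rows":{"type":"array"},"hand":{"type":"number"},"squeeze":{"type":"number"}},"required":["rows"]}

```bash
mkdir -p pics; ls; python3 - <<'E'
from plant import robot, imaging
import cv2
for n in("scene","top"):
    c=imaging.read_camera(n)
    cv2.imwrite(f"pics/{n}0.png",c["frame"][:,:,::-1])
    print(n,{k:v for k,v in c.items() if k!="frame"})
print(robot.read_state())
E
```

```text
pics
scene {'vertical_fov': 57.33726874399201, 'cx': 317.7882350239946, 'cy': 195.88549326964335, 'k1': -0.054969762173765355, 'R': array([[-0.85177178,  0.52369289,  0.01518516],
       [ 0.30117761,  0.51316168, -0.80371459],
       [-0.42869206, -0.68000797, -0.59482121]]), 't': array([ 0.42805335, -0.06669935,  1.29502086])}
top {'vertical_fov': 44.7798331827503, 'cx': 327.3627126617114, 'cy': 199.9612109519639, 'k1': 0.04333789280995616, 'R': array([[ 0.00961517, -0.99993659, -0.00586278],
       [-0.9940341 , -0.00892106, -0.10870429],
       [ 0.10864509,  0.00687302, -0.99405684]]), 't': array([-0.0204791 ,  0.52638446,  1.72688971])}
{'t': 0.1, 'q': array([ 1.03659087e+00,  1.31085706e-01,  1.48915899e+00,  5.56318653e-05,
        1.52300962e+00, -8.54000669e-02]), 'dq': array([-2.14405186e-03, -1.62653915e-03, -2.34846602e-03, -1.35660328e-03,
        3.65847195e-05, -2.93858116e-04]), 'joint_torque': array([ 1.19343207e-03, -5.61332595e+01, -4.93098986e+01,  7.70857232e-02,
        2.91193917e-02, -9.08399466e-05]), 'tool_pos': array([0.26000665, 0.5401149 , 0.18759861]), 'orientation': array([-6.98959407e-01, -3.06227675e+00,  2.45883316e-03]), 'force': array([-0.32196245, -0.36434113, -0.46328284]), 'wrist_torque': array([ 0.00700459, -0.04059507,  0.02939834]), 'gripper_force': 0.0, 'opening': 0.0933146891723063}
```

View pics/scene0.png

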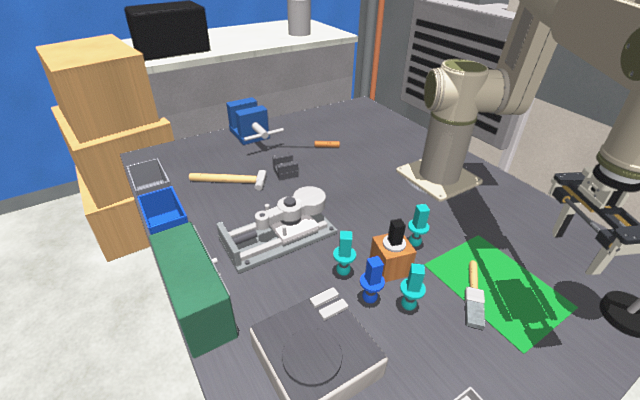

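View pics/top0.png

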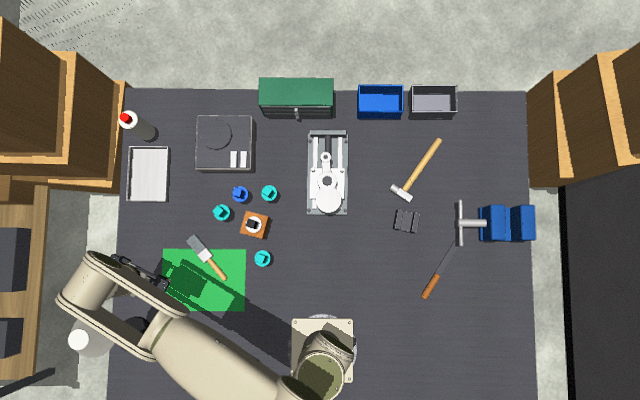

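The scene and top views show the black-handled burnisher in the orange stand at top (255,225), the rig around (327,172) with its nose near (327,202), and blue/turquoise look-alikes around the stand. I'll enlarge these for measuring.

```bash
python3 - <<'E'
import cv2
a=cv2.imread("pics/top0.png")[120:280,205:365]; 
cv2.imwrite("pics/top_c.png",cv2.resize(a,(600,600),interpolation=cv2.INTER_CUBIC)) # 3.75x
b=cv2.imread("pics/scene0.png")[170:320,210:440]
cv2.imwrite("pics/scene_c.png",cv2.resize(b,None,fx=3.4,fy=3.4,interpolation=cv2.INTER_CUBIC))
E
```

```text
(no output)
```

View pics/top_c.png

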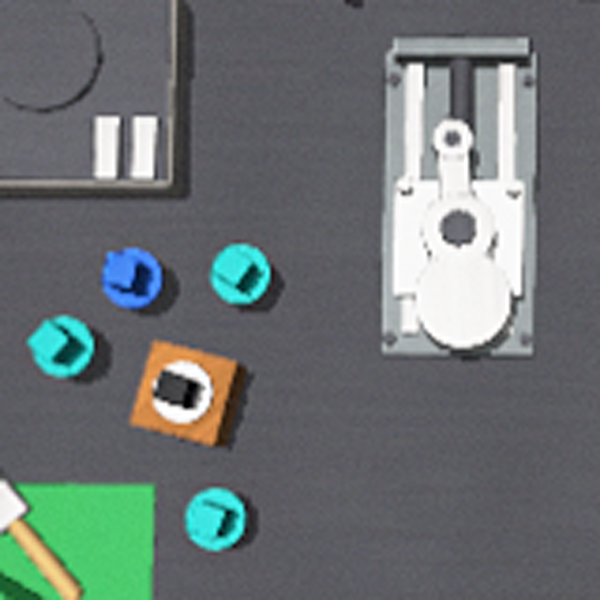

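View pics/scene_c.png

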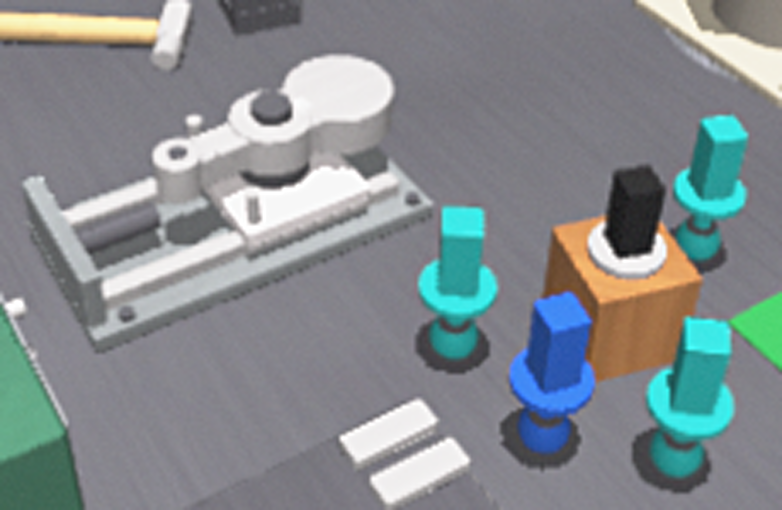

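```bash
cat > h.py <<'E'
import numpy as np, cv2
from scipy.spatial.transform import Rotation as Ro
from plant import robot, imaging
def ray(c,p):
    f=200/np.tan(np.radians(c["vertical_fov"])/2)
    d=np.array([(p[0]-c["cx"])/f,(p[1]-c["cy"])/f]); s=d.copy()
    for _ in range(20): s=d/(1+c["k1"]*(s@s))
    R,t=c["R"],c["t"]; return -R.T@t, R.T@np.r_[s,1]
def onz(c,p,z):
    o,d=ray(c,p); return (o+d*(z-o[2])/d[2])[:2]
def proj(c,X):
    f=200/np.tan(np.radians(c["vertical_fov"])/2)
    P=np.atleast_2d(X)@c["R"].T+c["t"]; s=P[:,:2]/P[:,2:]
    return s*(1+c["k1"]*(s**2).sum(1,keepdims=True))*f+[c["cx"],c["cy"]]
def st():
    s=robot.read_state(); return s
E
python3 - <<'E'
from h import *
T=imaging.read_camera("top"); S=imaging.read_camera("scene")
t=lambda u,v:(205+(u+.5)/3.75-.5,120+(v+.5)/3.75-.5)
s=lambda u,v:(210+(u+.5)/3.4-.5,170+(v+.5)/3.4-.5)
np.set_printoptions(precision=4,suppress=True)
print("camT",-T["R"].T@T["t"],"camS",-S["R"].T@S["t"])
for n,uv,z in [("bedFL",(384,354),.01),("bedFR",(533,354),.01),("bedBL",(389,50),.01),("bedBR",(536,50),.01),
  ("nose",(464,302),.103),("noseL",(415,302),.103),("noseR",(513,302),.103),("bolt",(459,227),.115),("eye",(453,138),.1),
  ("collar",(181,392),.093),("handleTop",(176,388),.155),("stA",(155,340),.085),("stB",(243,362),.085),("stC",(218,446),.085),("stD",(132,424),.085)]:
    print(n,onz(T,t(*uv),z))
for n,uv,z in [("nose",(338,92),.103),("bolt",(272,102),.115),("collar",(627,248),.093),("htop",(637,177),.155),("hA",(613,176),.155),("hB",(650,167),.155),("hC",(663,178),.155),("hD",(625,188),.155),
 ("bedcorner",(432,208),.01),("bedcornerFarLeft",(98,348),.0),("stA",(553,228),.085),("stC",(606,294),.085),("stD",(700,278),.085)]:
    print("S",n,onz(S,s(*uv),z))
E
```

```text
camT [ 0.3358 -0.0277  1.7737] camS [0.9399 0.6907 0.7102]
bedFL [0.4763 0.0581]
bedFR [ 0.4777 -0.0866]
bedBL [0.7779 0.0574]
bedBR [ 0.779  -0.0879]
nose [ 0.5177 -0.0196]
noseL [0.5173 0.0257]
noseR [ 0.5181 -0.0648]
bolt [ 0.5858 -0.0144]
eye [ 0.672  -0.0078]
collar [0.4329 0.241 ]
handleTop [0.4328 0.2356]
stA [0.4815 0.2678]
stB [0.4617 0.1855]
stC [0.3837 0.2068]
stD [0.4033 0.2868]
S nose [ 0.5252 -0.0125]
S bolt [ 0.5852 -0.0136]
S collar [0.4349 0.2422]
S htop [0.4327 0.2369]
S hA [0.4463 0.2276]
S hB [0.4176 0.2334]
S hC [0.4178 0.247 ]
S hD [0.4475 0.2415]
S bedcorner [0.4764 0.0604]
S bedcornerFarLeft [0.7729 0.0541]
S stA [0.4615 0.1919]
S stC [0.4717 0.2641]
S stD [0.4039 0.2867]
```

The crops show the burnisher's collar at about top (253,224), the bolt head at (327,180) and the tail eye at (326,157). The arm is turned slightly positive and the rig's yaw is about 0. First move, towards the stand:

Emit:
{"api": "jog_arm", "payload": {
  "rows": [
    [[-0.72,-0.49,-0.1],[0,0,0.4]],
    [[-0.72,-0.49,-0.1],[0,0,0.4]],
    [[-0.72,-0.49,-0.1],[0,0,0.4]],
    [[-0.72,-0.49,-0.1],[0,0,0.4]],
    [[-0.72,-0.49,-0.1],[0,0,0.4]]
  ],
  "hand": -1,
  "squeeze": 60
}}

```text
t: 0.7
tool_pos: [0.3494, 0.3875, 0.2092]
orientation: [1.622, 2.689, 0.001]
force: [-1.1, 0.8, 0.3]
opening: 0.0927
gripper_force: 0.0
```

```bash
cat >> h.py <<'E'
def towards(target, yaw, s=None):
    """shares for shift/turn to bring TCP to target, closing axis (tool y) at world yaw, pointing down"""
    s=s or robot.read_state(); R=Ro.from_rotvec(s["orientation"])
    c,n=np.cos(yaw),np.sin(yaw)
    G=Ro.from_matrix(np.array([[-n*-1,c,0],[-c,n,0],[0,0,-1]]))
    sh=R.inv().apply(np.array(target)-s["tool_pos"])/.2
    return np.round(sh,3),np.round((R.inv()*G).as_rotvec()/(np.pi/2),3)
E
python3 - <<'E'
from h import *
from scipy.optimize import minimize
np.set_printoptions(precision=4,suppress=True)
T=imaging.read_camera("top"); S=imaging.read_camera("scene")
ims={}
for n,c in(("top",T),("scene",S)):
    g=cv2.GaussianBlur(cv2.imread(f"pics/{n}0.png").astype(np.float32).mean(2),(0,0),.8)
    ims[n]=np.hypot(cv2.Sobel(g,-1,1,0),cv2.Sobel(g,-1,0,1))
def score(c,n,P):
    p=proj(c,P).astype(np.float32); return cv2.remap(ims[n],p[:,:1],p[:,1:],cv2.INTER_CUBIC).mean()
a=np.linspace(0,2*np.pi,120,endpoint=False)
def circ(x,y,z,r): return np.c_[x+r*np.cos(a),y+r*np.sin(a),0*a+z]
def fit(name,x0,z,r,sel=("top","scene")):
    C={"top":T,"scene":S}
    best=None
    for dx in np.arange(-.008,.0081,.001):
        for dy in np.arange(-.008,.0081,.001):
            v=sum(score(C[n],n,circ(x0[0]+dx,x0[1]+dy,z,r)) for n in sel)
            if best is None or v>best[0]: best=(v,x0[0]+dx,x0[1]+dy)
    print(name,sel,best)
for sel in (("top",),("scene",),("top","scene")):
    fit("nose",(.52,-.018),.103,.045,sel); fit("collar",(.433,.24),.093,.028,sel)
# bed rect with yaw: four corners in rig frame
def sq(cx,cy,z,w,yaw):
    k=np.linspace(-1,1,30); q=np.r_[np.c_[k,0*k-1],np.c_[k,0*k+1],np.c_[0*k-1,k],np.c_[0*k+1,k]]*np.array(w)/2
    c,s_=np.cos(yaw),np.sin(yaw); return np.c_[q@np.array([[c,s_],[-s_,c]])+[cx,cy],0*q[:,0]+z]
for name,x0,z,w,y0 in(("handle",(.433,.238),.155,(.028,.028),-.22),("stand",(.433,.238),.085,(.08,.08),-.23),("bed",(.627,-.0148),.012,(.3,.15),0)):
    for sel in((0,),(1,),(0,1)):
        f=lambda v:-sum(score((T,S)[i],("top","scene")[i],sq(v[0],v[1],z,w,v[2])) for i in sel)
        r=min((minimize(f,[x0[0]+d,x0[1]+e,y0+h],method="Nelder-Mead",options=dict(initial_simplex=np.array([[x0[0]+d,x0[1]+e,y0+h]]*4)+np.vstack([np.zeros(3),np.diag([.003,.003,.05])]))) for d in(-.003,.003) for e in(-.003,.003) for h in(-.06,.06)),key=lambda r:r.fun)
        print(name,sel,r.x,-r.fun)
s=robot.read_state(); print(s["t"],s["tool_pos"],s["orientation"],s["force"])
print(towards((.433,.239,.21),-.22))
E
```

```text
nose ('top',) (np.float32(232.82451), np.float64(0.522), np.float64(-0.018))
collar ('top',) (np.float32(295.49615), np.float64(0.433), np.float64(0.24))
nose ('scene',) (np.float32(291.39188), np.float64(0.522), np.float64(-0.018))
collar ('scene',) (np.float32(224.0197), np.float64(0.433), np.float64(0.24))
nose ('top', 'scene') (np.float32(524.2164), np.float64(0.522), np.float64(-0.018))
collar ('top', 'scene') (np.float32(519.51587), np.float64(0.433), np.float64(0.24))
handle (0,) [ 0.4301  0.2312 -0.2981] 473.1793212890625
handle (1,) [ 0.4344  0.2406 -0.2422] 146.56480407714844
handle (0, 1) [ 0.4304  0.2317 -0.2891] 547.3632202148438
stand (0,) [ 0.4337  0.2403 -0.2415] 181.45382690429688
stand (1,) [ 0.4329  0.2399 -0.25  ] 173.5208282470703
stand (0, 1) [ 0.4332  0.2402 -0.2469] 353.87896728515625
bed (0,) [ 0.6252 -0.0132 -0.0024] 216.59840393066406
bed (1,) [ 0.6293 -0.0163 -0.0191] 145.3937530517578
bed (0, 1) [ 0.625  -0.0145 -0.0058] 344.1002197265625
0.8 [0.3477 0.3898 0.2086] [-1.6114 -2.6964 -0.0007] [0.0211 0.4001 0.3678]Traceback (most recent call last):
  File "<stdin>", line 33, in <module>
  File "h.py", line 21, in towards
    G=Ro.from_matrix(np.array([[-n*-1,c,0],[-c,n,0],[0,0,-1]]))
  File "scipy/spatial/transform/_rotation.pyx", line 1143, in scipy.spatial.transform._rotation.Rotation.from_matrix
ValueError: Non-positive determinant (left-handed or null coordinate frame) in rotation matrix 0: [[-0.2182  0.9759  0.    ]
 [-0.9759 -0.2182  0.    ]
 [ 0.      0.     -1.    ]].
```

```bash
sed -i 's/\[\[-n\*-1,c,0\],\[-c,n,0\]/[[-n,c,0],[c,n,0]/' h.py; python3 - <<'E'
from h import *
print(towards((.433,.24,.21),-.245))
E
```

```text
(array([-0.862,  0.021, -0.007]), array([ 0.  , -0.  ,  0.47]))
```

Emit:
{"api": "jog_arm", "payload": {
  "rows": [
    [[-0.86,0.02,0],[0,0,0.47]],
    [[-0.86,0.02,0],[0,0,0.47]],
    [[-0.86,0.02,0],[0,0,0.47]],
    [[-0.86,0.02,0],[0,0,0.47]],
    [[-0.86,0.02,0],[0,0,0.47]]
  ]
}}

```text
t: 1.3
tool_pos: [0.4334, 0.2389, 0.2081]
orientation: [2.481, 1.927, -0.001]
force: [-0.9, 1.5, 0.1]
opening: 0.0925
gripper_force: 0.0
```

Emit:
{"api": "jog_arm", "payload": {
  "rows": [
    [[0,0,0],[0,0,0]],
    [[0,0,0],[0,0,0]],
    [[0,0,0],[0,0,0]]
  ]
}}

```text
t: 1.6
tool_pos: [0.432, 0.2413, 0.2083]
orientation: [-2.47, -1.941, 0.001]
force: [-0.7, 0.0, 0.0]
opening: 0.0927
gripper_force: 0.0
```

```bash
python3 - <<'E'
from h import *
print(towards((.433,.24,.1),-.245), robot.read_state()["tool_pos"])
E
```

```text
(array([-0.005,  0.007,  0.542]), array([-0.   ,  0.   ,  0.004])) [0.4320292  0.2413115  0.20831434]
```

Emit:
{"api": "jog_arm", "payload": {
  "rows": [
    [[-0.005,0.007,0.15],[0,0,0]],
    [[-0.005,0.007,0.3],[0,0,0]],
    [[-0.005,0.007,0.45],[0,0,0]],
    [[-0.005,0.007,0.54],[0,0,0]],
    [[-0.005,0.007,0.54],[0,0,0]]
  ]
}}

```text
t: 2.1
tool_pos: [0.4309, 0.2387, 0.0972]
orientation: [-2.471, -1.938, 0.009]
force: [0.4, -0.2, -0.4]
opening: 0.0929
gripper_force: 0.0
```

Emit:
{"api": "jog_arm", "payload": {
  "rows": [
    [[0,0,0],[0,0,0]],
    [[0,0,0],[0,0,0]],
    [[0,0,0],[0,0,0]],
    [[0,0,0],[0,0,0]],
    [[0,0,0],[0,0,0]]
  ],
  "hand": 1,
  "squeeze": 60
}}

```text
t: 2.6
tool_pos: [0.4341, 0.2391, 0.1012]
orientation: [2.475, 1.934, 0.002]
force: [0.4, -0.7, -0.2]
opening: 0.0577
gripper_force: 0.0
```

Emit:
{"api": "jog_arm", "payload": {
  "rows": [
    [[0,0,0],[0,0,0]],
    [[0,0,0],[0,0,0]],
    [[0,0,0],[0,0,0]],
    [[0,0,0],[0,0,0]],
    [[0,0,0],[0,0,0]]
  ]
}}

```text
t: 3.1
tool_pos: [0.4337, 0.2389, 0.1005]
orientation: [2.476, 1.934, -0.0]
force: [0.5, 0.5, -0.3]
opening: 0.0278
gripper_force: 59.2
```

Emit:
{"api": "jog_arm", "payload": {
  "rows": [
    [[0,0,-0.08],[0,0,0]],
    [[0,0,-0.2],[0,0,0]],
    [[0,0,-0.34],[0,0,0]],
    [[0,0,-0.48],[0,0,0]],
    [[0,0,-0.6],[0,0,0]]
  ]
}}

```text
t: 3.6
tool_pos: [0.4336, 0.2389, 0.2217]
orientation: [-2.476, -1.934, 0.0]
force: [0.9, 0.1, -1.4]
opening: 0.0278
gripper_force: 59.2
```

Emit:
{"api": "jog_arm", "payload": {
  "rows": [
    [[0,0,0],[0,0,0]],
    [[0,0,0],[0,0,0]],
    [[0,0,0],[0,0,0]],
    [[0,0,0],[0,0,0]],
    [[0,0,0],[0,0,0]]
  ]
}}

```text
t: 4.1
tool_pos: [0.433, 0.2387, 0.2191]
orientation: [-2.475, -1.933, 0.003]
force: [0.2, -0.2, -1.5]
opening: 0.0274
gripper_force: 59.2
```

```bash
python3 - <<'E'
from h import *
np.set_printoptions(precision=4,suppress=True)
for n in("scene","top"): cv2.imwrite(f"pics/{n}1.png",imaging.read_camera(n)["frame"][:,:,::-1])
s=robot.read_state(); print(s["t"],s["tool_pos"],s["force"],s["opening"],s["gripper_force"])
a=cv2.imread("pics/scene1.png")[80:320,180:500]; b=cv2.imread("pics/top1.png")[120:300,200:380]
cv2.imwrite("pics/c1.png",np.hstack([cv2.resize(a,(480,360)),cv2.resize(b,(320,320))[:, :].copy() if 0 else cv2.copyMakeBorder(cv2.resize(b,(320,320)),0,40,0,0,0)]))
print(towards((.38,-.018,.215),0))
E
```

```text
4.2 [0.4333 0.2388 0.2198] [ 0.3887 -0.0776 -2.8745] 0.028056258381133084 59.16087090969086
(array([-1.31 ,  0.052,  0.025]), array([-0.001,  0.   , -0.156]))
```

View pics/c1.png

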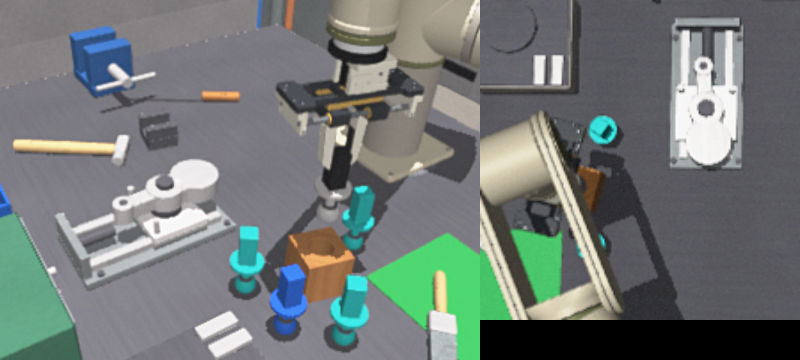

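The burnisher is out of the stand, gripped straight, and the neighbours are undisturbed. Now over to in front of the nose.

Emit:
{"api": "jog_arm", "payload": {
  "rows": [
    [[-0.2,0.01,0],[0,0,-0.03]],
    [[-0.4,0.02,0],[0,0,-0.06]],
    [[-0.55,0.025,0],[0,0,-0.08]],
    [[-0.66,0.026,0],[0,0,-0.08]],
    [[-0.66,0.026,0],[0,0,-0.08]]
  ]
}}

```text
t: 4.7
tool_pos: [0.4065, 0.1076, 0.2206]
orientation: [2.352, 2.082, -0.0]
force: [-0.1, -0.1, -2.0]
opening: 0.0277
gripper_force: 59.2
```

Emit:
{"api": "jog_arm", "payload": {
  "rows": [
    [[-0.2,-0.02,0],[0,0,-0.03]],
    [[-0.4,-0.04,0],[0,0,-0.06]],
    [[-0.55,-0.05,0],[0,0,-0.076]],
    [[-0.65,-0.053,0],[0,0,-0.076]],
    [[-0.65,-0.053,0],[0,0,-0.076]]
  ]
}}

```text
t: 5.2
tool_pos: [0.3809, -0.0196, 0.2206]
orientation: [2.224, 2.218, -0.0]
force: [-0.2, 0.6, -1.5]
opening: 0.028
gripper_force: 59.2
```

```bash
python3 - <<'E'
from h import *
np.set_printoptions(precision=4,suppress=True)
s=robot.read_state(); print(s["t"],s["tool_pos"],s["orientation"])
print(towards((.41,-.0225,.145),0))
E
```

```text
5.2 [ 0.3809 -0.0196  0.2206] [ 2.2237  2.2183 -0.0001]
(array([-0.014,  0.146,  0.378]), array([ 0.   ,  0.   , -0.002]))
```

Emit:
{"api": "jog_arm", "payload": {
  "rows": [
    [[-0.014,0.03,0.1],[0,0,0]],
    [[-0.014,0.06,0.2],[0,0,0]],
    [[-0.014,0.1,0.3],[0,0,0]],
    [[-0.014,0.146,0.378],[0,0,-0.002]],
    [[-0.014,0.146,0.378],[0,0,-0.002]]
  ]
}}

```text
t: 5.7
tool_pos: [0.4091, -0.0195, 0.1425]
orientation: [-2.214, -2.224, 0.003]
force: [-0.6, -0.3, -2.1]
opening: 0.0274
gripper_force: 59.2
```

Emit:
{"api": "jog_arm", "payload": {
  "rows": [
    [[0,0,0],[0,0,0]],
    [[0,0,0],[0,0,0]],
    [[0,0,0],[0,0,0]]
  ]
}}

```text
t: 6.0
tool_pos: [0.4106, -0.0208, 0.1461]
orientation: [2.216, 2.225, 0.002]
force: [-0.1, 0.2, -1.7]
opening: 0.0281
gripper_force: 59.2
```

```bash
python3 - <<'E'
from h import *
np.set_printoptions(precision=4,suppress=True)
for n in("scene","top"): cv2.imwrite(f"pics/{n}2.png",imaging.read_camera(n)["frame"][:,:,::-1])
P=[robot.read_state() for _ in range(3)]
for s in P: print(s["t"],s["tool_pos"],s["orientation"],s["force"])
a=cv2.imread("pics/scene2.png")[160:290,200:360]; b=cv2.imread("pics/top2.png")[110:240,280:380]
cv2.imwrite("pics/c2.png",np.hstack([cv2.resize(a,(480,390),interpolation=2),cv2.resize(b,(300,390),interpolation=2)]))
E
```

```text
6.1 [ 0.4104 -0.021   0.1458] [2.2166 2.2244 0.0016] [ 0.3169 -0.6504 -2.0542]
6.1 [ 0.4104 -0.021   0.1458] [2.2166 2.2244 0.0016] [ 0.3169 -0.6504 -2.0542]
6.1 [ 0.4104 -0.021   0.1458] [2.2166 2.2244 0.0016] [ 0.3169 -0.6504 -2.0542]
```

View pics/c2.png

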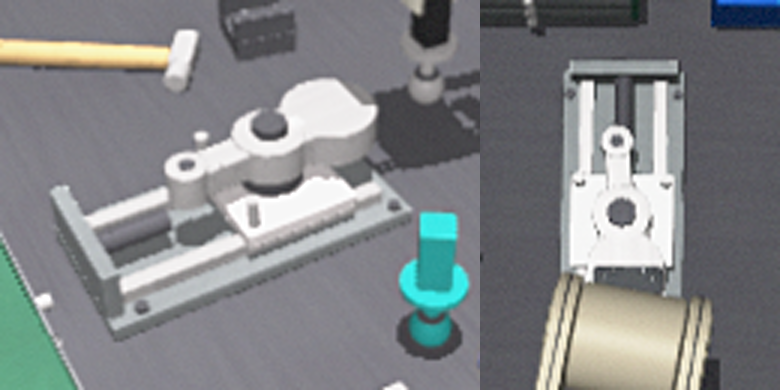

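Both cameras see the bolt head (scene crop (268,122), top crop (620,212)) and the tail eye (scene (185,164), top (617,142)). The ball hangs in front of the nose. Next I'll build a tracker for the carriage position and arm angle.

```bash
cat >> h.py <<'E'
from scipy.optimize import least_squares
def triang(o):   # [(cam,px)]
    A=np.zeros((3,3)); b=np.zeros(3)
    for c,p in o:
        C,d=ray(c,p); d=d/np.linalg.norm(d); M=np.eye(3)-np.outer(d,d); A+=M; b+=M@C
    return np.linalg.solve(A,b)
def gray(f): return cv2.cvtColor(f,cv2.COLOR_RGB2GRAY).astype(np.float32)
def dark(g,p,r):  # centroid of dark blob near p
    p=np.array(p,float); U=8; w=int(2*r*U)|1
    for _ in range(8):
        xs=(np.arange(w)-w//2)/U; X,Y=np.meshgrid(xs,xs)
        W=cv2.remap(g,(X+p[0]).astype(np.float32),(Y+p[1]).astype(np.float32),cv2.INTER_CUBIC)
        m=(X**2+Y**2<r*r); hi,lo=np.percentile(W[m],85),W[m].min()
        q=np.clip((hi+lo)/2-W,0,None)*m; dp=np.array([(q*X).sum(),(q*Y).sum()])/q.sum(); p=p+dp
    return p
E
python3 - <<'E'
from h import *
np.set_printoptions(precision=4,suppress=True)
C={n:imaging.read_camera(n) for n in("top","scene")}
g={}
for k in"02":
  for n in C: g[n]=gray(cv2.imread(f"pics/{n}{k}.png")[:,:,::-1])
  pt={"top":{"b":(280+(620-480)/3,110+212/3),"e":(280+(617-480)/3,110+142/3)},"scene":{"b":(200+268/3,160+122/3),"e":(200+185/3,160+164/3)}}
  for f,r in(("b",5),("e",3.5)):
    o={n:dark(g[n],pt[n][f],r) for n in C}
    print(k,f,o,triang([(C[n],o[n]) for n in C]), *[onz(C[n],o[n],.115 if f=="b" else .103) for n in C])
E
```

```text
0 b {'top': array([326.5483, 180.9108]), 'scene': array([290.3834, 203.9161])} [ 0.5848 -0.0123  0.1013] [ 0.5832 -0.0127] [0.5924 0.0039]
0 e {'top': array([325.1591, 156.5026]), 'scene': array([261.7359, 214.5626])} [ 0.6712 -0.007   0.1036] [ 0.6711 -0.0069] [ 0.671  -0.0077]
2 b {'top': array([326.3328, 181.6247]), 'scene': array([290.3047, 203.597 ])} [ 0.5834 -0.0123  0.1016] [ 0.5807 -0.012 ] [0.5919 0.0026]
2 e {'top': array([325.143 , 156.5088]), 'scene': array([261.7387, 214.5846])} [ 0.6712 -0.007   0.1035] [ 0.6711 -0.0069] [ 0.6711 -0.0076]
```

Emit:
{"api": "jog_arm", "payload": {
  "rows": [
    [[-0.01,0.08,0.004],[0,0,0]],
    [[-0.0125,0.16,0.004],[0,0,0]],
    [[-0.0125,0.19,0.004],[0,0,0]],
    [[-0.0125,0.2,0.004],[0,0,0]],
    [[-0.0125,0.2,0.004],[0,0,0]]
  ]
}}

```text
t: 6.7
tool_pos: [0.4497, -0.0233, 0.144]
orientation: [-2.217, -2.225, 0.001]
force: [-0.3, -0.3, -2.1]
opening: 0.028
gripper_force: 59.2
```

Emit:
{"api": "jog_arm", "payload": {
  "rows": [
    [[0,0.02,0],[0,0,0]],
    [[0,0.045,0],[0,0,0]],
    [[0,0.07,0],[0,0,0]],
    [[0,0.095,0],[0,0,0]],
    [[0,0.12,0],[0,0,0]]
  ]
}}

```text
t: 7.2
tool_pos: [0.4741, -0.0233, 0.1441]
orientation: [-2.217, -2.225, 0.001]
force: [-3.0, 0.4, -1.0]
opening: 0.0278
gripper_force: 59.2
```

```bash
cat >> h.py <<'E'
YAW=-.004; S0=np.array([.5868,-.0133]); L=.0845; Z=.1035; K=np.array([0,.0012])
u=np.array([np.cos(YAW),np.sin(YAW)]); C0={}
def eye(guess=None, save=None):
    """carriage s and rocker th from the tail eye in both cameras"""
    fr={n:imaging.read_camera(n) for n in("scene","top")}
    if save:
        for n in fr: cv2.imwrite(f"pics/{n}{save}.png",fr[n]["frame"][:,:,::-1])
    px={}
    for n,c in fr.items():
        g=gray(c["frame"]); best=None
        for s in np.arange(-.005,.0551,.005):       # coarse search for a dark hole with a bright ring
            for y in np.arange(-.04,.0201,.005):
                p0=proj(c,[.6711+s,y,Z])[0]; p=dark(g,p0,3.5)
                if np.hypot(*(p-p0))>3: continue
                a=np.linspace(0,6.28,16); R=lambda r:cv2.remap(g,(p[0]+r*np.cos(a)).astype(np.float32)[:,None],(p[1]+r*np.sin(a)).astype(np.float32)[:,None],1)
                v=R(3.3).min()-R(.5).mean()
                if best is None or v>best[0]: best=(v,p)
        px[n]=best
    E=[onz(fr[n],px[n][1],Z) for n in fr]
    E=np.mean(E,0); out=[]
    d=E-S0; lat=-u[1]*d[0]+u[0]*d[1]; th=np.arcsin(lat/L); s=d@u-L*np.cos(th)
    return s,th,{n:(round(float(px[n][0])),np.round(onz(fr[n],px[n][1],Z),4)) for n in fr}
def ballrel(tcp,s,th):
    """ball in the arm frame: forward distance and left offset; gap to nose"""
    b=np.asarray(tcp)[:2]+K-(S0+s*u); a=th+YAW; x=np.array([np.cos(a),np.sin(a)])
    f,d=b@x,b@np.array([-x[1],x[0]]); return f,d,np.hypot(f+.065,d)-.063
E
python3 - <<'E'
from h import *
np.set_printoptions(precision=4,suppress=True)
for _ in range(2):
    s,th,o=eye(); r=robot.read_state(); print(s,th,o,r["tool_pos"],r["force"],ballrel(r["tool_pos"],s,th),r["t"])
E
```

```text
0.014056985656347942 0.07769190605578932 {'scene': (98, array([ 0.6845, -0.0073])), 'top': (137, array([ 0.6857, -0.007 ]))} [ 0.4748 -0.0232  0.1441] [-0.7127 -0.6509 -1.7732] (np.float64(-0.1263866877361645), np.float64(0.0006262296860800659), np.float64(-0.0016101181395737213)) 7.3
0.013724327196485503 0.07952495091399978 {'scene': (87, array([ 0.6858, -0.007 ])), 'top': (129, array([ 0.6838, -0.007 ]))} [ 0.4739 -0.0232  0.144 ] [-1.7188 -0.1881 -1.7511] (np.float64(-0.1269324292026672), np.float64(0.0008907530402589425), np.float64(-0.001061165429739351)) 7.4
```

```bash
cat >> h.py <<'E'
def Rm(a): return np.array([[np.cos(a),-np.sin(a)],[np.sin(a),np.cos(a)]])
def thdot(d,s,th):
    b=np.arcsin(np.clip(d/.063,-.95,.95)); t=(150*s+.1)/np.cos(th-b)*.065*np.sin(b)
    return np.sign(t)*max(abs(t)-.004,0)/.45
def tcp_for(d,s,th):
    f=-.065-np.sqrt(.063**2-d*d); return S0+s*u+Rm(th+YAW)@np.array([f,d])-K
def settle(tcp,th):   # s,d for a held ball with contact
    b=np.asarray(tcp)+K; a=th+YAW
    v=b-S0; n=-.065*np.array([np.cos(a),np.sin(a)])
    w=v-n; al,la=w@u,-u[1]*w[0]+u[0]*w[1]; s=al+np.sqrt(max(.063**2-la**2,1e-9))
    return s,(Rm(-a)@(b-S0-s*u))[1]
def run(tcp,path,th,dt=.1):  # ball goes linearly through path; returns log
    log=[]; p=np.asarray(tcp,float)[:2]
    for q in path:
        for k in range(20):
            s,d=settle(p+(q-p)*(k+.5)/20,th); th+=thdot(d,s,th)*dt/20
        p=np.asarray(q); s,d=settle(p,th); log.append((s,d,th))
    return log
def plan(tcp,th,ds,ss):
    """ball path for left offsets ds and pushes ss at row ends, starting at commanded tcp with angle th"""
    p=np.asarray(tcp,float)[:2]; path=[]; t=th
    for d,s in zip(ds,ss):
        q=tcp_for(d,s,t)
        for _ in range(5): q=tcp_for(d,s,run(p,[q],t)[0][2])
        t=run(p,[q],t)[0][2]; path.append(q); p=q
    log=run(tcp,path+[path[-1]],th)
    for q,l in zip(path,log): print("share x %.3f y %.3f"%tuple(((q-np.asarray(tcp)[:2])/.2)[::-1]),"tcp",np.round(q,4),"s %.1f d %.1f th %.3f"%(l[0]*1e3,l[1]*1e3,l[2]))
    print("after hold s %.1f d %.1f th %.3f"%(log[-1][0]*1e3,log[-1][1]*1e3,log[-1][2]))
E
python3 - <<'E'
from h import *
s,th,o=eye(); r=robot.read_state(); print(s,th,r["tool_pos"],ballrel(r["tool_pos"],s,th),r["t"])
plan((.4743,-.0233),th,np.array([-3,-6,-7,-6,-4])*1e-3,np.array([18,22,26,29,30])*1e-3)
E
```

```text
0.01323257889906658 0.07920744956714529 [ 0.47375221 -0.02324896  0.14399777] (np.float64(-0.12657669329150972), np.float64(0.0008168198617659596), np.float64(-0.0014178893557290143)) 7.5
share x -0.019 y 0.016 tcp [ 0.4775 -0.0272] s 18.0 d -3.0 th 0.079
share x -0.033 y 0.038 tcp [ 0.4819 -0.0298] s 22.0 d -6.0 th 0.077
share x -0.035 y 0.058 tcp [ 0.486  -0.0303] s 26.0 d -7.0 th 0.072
share x -0.026 y 0.072 tcp [ 0.4887 -0.0286] s 29.0 d -6.0 th 0.066
share x -0.014 y 0.075 tcp [ 0.4894 -0.026 ] s 30.0 d -4.0 th 0.062
after hold s 30.0 d -4.5 th 0.059
```

Emit:
{"api": "jog_arm", "payload": {
  "rows": [
    [[-0.019,0.016,0],[0,0,0]],
    [[-0.033,0.038,0],[0,0,0]],
    [[-0.035,0.058,0],[0,0,0]],
    [[-0.026,0.072,0],[0,0,0]],
    [[-0.014,0.077,0],[0,0,0]]
  ]
}}

```text
t: 8.0
tool_pos: [0.4896, -0.026, 0.144]
orientation: [-2.218, -2.225, 0.001]
force: [-4.5, -0.2, 0.3]
opening: 0.0277
gripper_force: 59.2
```

```bash
python3 - <<'E'
from h import *
s,th,o=eye(); r=robot.read_state(); print(s,th,o,r["tool_pos"],r["force"],ballrel(r["tool_pos"],s,th),r["t"])
C=(.4897,-.0261)
plan(C,th,np.array([-8,-9,-8,-5,-1])*1e-3,np.ones(5)*.03)
E
```

```text
0.028602231173886036 0.06658364060674206 {'scene': (104, array([ 0.7001, -0.0083])), 'top': (132, array([ 0.6994, -0.0079]))} [ 0.48938905 -0.02554212  0.14397425] [-3.14885611 -0.18791011 -1.11283732] (np.float64(-0.12644970546907308), np.float64(-0.0030251181875757716), np.float64(-0.001475877557785256)) 8.1
share x -0.019 y 0.001 tcp [ 0.49   -0.0299] s 30.0 d -8.0 th 0.061
share x -0.019 y 0.002 tcp [ 0.49   -0.0299] s 30.0 d -9.0 th 0.053
share x -0.009 y 0.000 tcp [ 0.4897 -0.0278] s 30.0 d -8.0 th 0.045
share x 0.010 y -0.002 tcp [ 0.4893 -0.0241] s 30.0 d -5.0 th 0.039
share x 0.032 y -0.004 tcp [ 0.4889 -0.0198] s 30.0 d -1.0 th 0.037
after hold s 30.0 d -1.0 th 0.036
```

```bash
sed -i 's/K=np.array(\[0,.0012\])/K=np.array([-.0014,.0012])/' h.py; python3 - <<'E'
from h import *
plan((.4897,-.0261),.0666,np.array([-8,-11,-12,-11,-9,-5,-1])*1e-3,np.ones(7)*.03)
E
```

```text
share x -0.019 y 0.008 tcp [ 0.4914 -0.0299] s 30.0 d -8.0 th 0.062
share x -0.028 y 0.011 tcp [ 0.4918 -0.0317] s 30.0 d -11.0 th 0.052
share x -0.026 y 0.011 tcp [ 0.4919 -0.0313] s 30.0 d -12.0 th 0.041
share x -0.014 y 0.009 tcp [ 0.4915 -0.0288] s 30.0 d -11.0 th 0.029
share x 0.003 y 0.006 tcp [ 0.491  -0.0256] s 30.0 d -9.0 th 0.019
share x 0.027 y 0.004 tcp [ 0.4904 -0.0207] s 30.0 d -5.0 th 0.013
share x 0.048 y 0.003 tcp [ 0.4902 -0.0164] s 30.0 d -1.0 th 0.010
after hold s 30.0 d -1.0 th 0.010
```

Second call relative to row 5: rows 6 and 7 become (0.024,−0.002), (0.045,−0.003).

Emit:
{"api": "jog_arm", "payload": {
  "rows": [
    [[-0.019,0.008,0],[0,0,0]],
    [[-0.028,0.011,0],[0,0,0]],
    [[-0.026,0.011,0],[0,0,0]],
    [[-0.014,0.009,0],[0,0,0]],
    [[0.003,0.006,0],[0,0,0]]
  ]
}}

```text
t: 8.6
tool_pos: [0.4905, -0.0252, 0.144]
orientation: [-2.218, -2.225, 0.0]
force: [-3.4, -1.2, -2.1]
opening: 0.0278
gripper_force: 59.2
```

Emit:
{"api": "jog_arm", "payload": {
  "rows": [
    [[0.024,-0.002,0],[0,0,0]],
    [[0.045,-0.003,0],[0,0,0]]
  ]
}}

```text
t: 8.8
tool_pos: [0.4898, -0.0157, 0.144]
orientation: [-2.217, -2.225, -0.0]
force: [-4.3, 0.1, -2.6]
opening: 0.0279
gripper_force: 59.2
```

```bash
python3 - <<'E'
from h import *
s,th,o=eye(); r=robot.read_state(); print(s,th,o,r["tool_pos"],r["force"],ballrel(r["tool_pos"],s,th),r["t"])
C=(.4903,-.0165)
print(settle(C,th))
A=.038; t=np.arange(1,11)*.1
plan(C,th,A*np.sin(2*np.pi*t/2),np.ones(10)*.03)
E
```

```text
0.029250133959511246 0.020413631157923363 {'scene': (85, array([ 0.7008, -0.0124])), 'top': (137, array([ 0.7003, -0.0116]))} [ 0.48981236 -0.01545616  0.14402693] [-4.36522367 -0.23287678 -3.02664208] (np.float64(-0.12763412415393643), np.float64(0.0012558515371617377), np.float64(-0.00035328682513252607)) 8.9
(np.float64(0.030086241503686176), np.float64(0.0002212185231912083))
share x 0.054 y 0.004 tcp [ 0.4911 -0.0056] s 30.0 d 11.7 th 0.026
share x 0.097 y 0.016 tcp [0.4935 0.0028] s 30.0 d 22.3 th 0.043
share x 0.122 y 0.030 tcp [0.4964 0.0078] s 30.0 d 30.7 th 0.073
share x 0.127 y 0.041 tcp [0.4984 0.0088] s 30.0 d 36.1 th 0.111
share x 0.111 y 0.041 tcp [0.4986 0.0057] s 30.0 d 38.0 th 0.155
share x 0.075 y 0.033 tcp [ 0.4968 -0.0015] s 30.0 d 36.1 th 0.197
share x 0.022 y 0.020 tcp [ 0.4944 -0.012 ] s 30.0 d 30.7 th 0.234
share x -0.041 y 0.012 tcp [ 0.4927 -0.0246] s 30.0 d 22.3 th 0.262
share x -0.106 y 0.013 tcp [ 0.4929 -0.0378] s 30.0 d 11.7 th 0.279
share x -0.168 y 0.025 tcp [ 0.4952 -0.0501] s 30.0 d -0.0 th 0.285
after hold s 30.0 d -0.0 th 0.285
```

```bash
sed -i 's|max(abs(t)-.004,0)/.45|max(abs(t)-.004,0)/.51|' h.py; python3 - <<'E'
from h import *
plan((.4903,-.0165),.0204,np.array([8,18,26,32,34])*1e-3,np.ones(10)*.03)
E
```

```text
share x 0.037 y 0.001 tcp [ 0.4906 -0.0091] s 30.0 d 8.0 th 0.023
share x 0.080 y 0.010 tcp [ 0.4923 -0.0005] s 30.0 d 18.0 th 0.035
share x 0.108 y 0.022 tcp [0.4946 0.005 ] s 30.0 d 26.0 th 0.056
share x 0.121 y 0.032 tcp [0.4968 0.0077] s 30.0 d 32.0 th 0.084
share x 0.112 y 0.034 tcp [0.4971 0.0058] s 30.0 d 34.0 th 0.117
after hold s 28.5 d 38.0 th 0.153
```

Emit:
{"api": "jog_arm", "payload": {
  "rows": [
    [[0.037,0.001,0],[0,0,0]],
    [[0.08,0.01,0],[0,0,0]],
    [[0.108,0.022,0],[0,0,0]],
    [[0.121,0.033,0],[0,0,0]],
    [[0.112,0.035,0],[0,0,0]]
  ]
}}

```text
t: 9.4
tool_pos: [0.4973, 0.0071, 0.1442]
orientation: [-2.216, -2.226, -0.001]
force: [-4.6, 2.8, -1.8]
opening: 0.0273
gripper_force: 59.2
```

```bash
python3 - <<'E'
from h import *
s,th,o=eye(); r=robot.read_state(); print(s,th,o,r["tool_pos"],r["force"],ballrel(r["tool_pos"],s,th),r["t"])
C=(.4973,.0059)
for h in (th,th+.02):
    print(settle(C,h)); plan(C,h,np.array([34,28,18,6,-6])*1e-3,np.ones(5)*.03)
E
```

```text
0.028820744588831174 0.11959197153845702 {'scene': (109, array([ 0.6999, -0.0043])), 'top': (130, array([ 0.6992, -0.0031]))} [0.49734579 0.00631444 0.14426207] [-4.52535367  1.26315499 -1.54914022] (np.float64(-0.11646217199179842), np.float64(0.03459270165868028), np.float64(-0.0009918541306071366)) 9.5
(np.float64(0.030093776215202248), np.float64(0.03433819253541592))
share x -0.023 y -0.004 tcp [0.4964 0.0014] s 30.0 d 34.0 th 0.154
share x -0.074 y -0.018 tcp [ 0.4937 -0.0088] s 30.0 d 28.0 th 0.184
share x -0.140 y -0.028 tcp [ 0.4918 -0.022 ] s 30.0 d 18.0 th 0.205
share x -0.207 y -0.026 tcp [ 0.4921 -0.0356] s 30.0 d 6.0 th 0.216
share x -0.266 y -0.013 tcp [ 0.4946 -0.0473] s 30.0 d -6.0 th 0.216
after hold s 30.0 d -6.7 th 0.210
(np.float64(0.029273690212410688), np.float64(0.03657344994393906))
share x -0.035 y -0.006 tcp [ 0.4961 -0.0012] s 30.0 d 34.0 th 0.175
share x -0.086 y -0.018 tcp [ 0.4936 -0.0114] s 30.0 d 28.0 th 0.204
share x -0.153 y -0.027 tcp [ 0.4919 -0.0246] s 30.0 d 18.0 th 0.226
share x -0.220 y -0.024 tcp [ 0.4925 -0.0382] s 30.0 d 6.0 th 0.236
share x -0.279 y -0.010 tcp [ 0.4953 -0.0499] s 30.0 d -6.0 th 0.236
after hold s 30.0 d -6.7 th 0.231
```

Emit:
{"api": "jog_arm", "payload": {
  "rows": [
    [[-0.035,-0.006,0],[0,0,0]],
    [[-0.088,-0.018,0],[0,0,0]],
    [[-0.155,-0.027,0],[0,0,0]],
    [[-0.222,-0.024,0],[0,0,0]],
    [[-0.281,-0.01,0],[0,0,0]]
  ]
}}

```text
t: 10.0
tool_pos: [0.4949, -0.0519, 0.1441]
orientation: [2.218, 2.224, -0.002]
force: [-3.1, -0.3, -2.6]
opening: 0.0276
gripper_force: 59.2
```

```bash
python3 - <<'E'
from h import *
s,th,o=eye(); r=robot.read_state(); print(s,th,o,r["tool_pos"],r["force"],ballrel(r["tool_pos"],s,th),r["t"])
C=(.4953,-.0503)
print(settle(C,th)); plan(C,th+.07*thdot(settle(C,th)[1],.03,th),np.array([-18,-27,-33,-36,-35])*1e-3,np.ones(5)*.03)
E
```

```text
0.02902245702000124 0.3049021376259306 {'scene': (91, array([0.6967, 0.0119])), 'top': (136, array([0.6964, 0.0114]))} [ 0.49522545 -0.05281204  0.14412547] [-4.32684962 -1.82958597 -2.32842072] (np.float64(-0.12783598843408672), np.float64(-0.00032215178421006365), np.float64(-0.0001631857565905087)) 10.1
(np.float64(0.030003622223783964), np.float64(0.0023494755300062053))
share x -0.090 y 0.041 tcp [ 0.5035 -0.0682] s 30.0 d -18.0 th 0.299
share x -0.114 y 0.063 tcp [ 0.5078 -0.0731] s 30.0 d -27.0 th 0.273
share x -0.119 y 0.075 tcp [ 0.5103 -0.074 ] s 30.0 d -33.0 th 0.236
share x -0.107 y 0.075 tcp [ 0.5102 -0.0717] s 30.0 d -36.0 th 0.191
share x -0.078 y 0.058 tcp [ 0.507  -0.0659] s 30.0 d -35.0 th 0.146
after hold s 27.5 d -40.6 th 0.100
```

```bash
sed -i 's|/.51|/.45|' h.py; python3 - <<'E'
from h import *
plan((.4953,-.0508),.305,np.array([-14,-26,-33,-35,-30])*1e-3,np.ones(5)*.03)
E
```

```text
share x -0.070 y 0.030 tcp [ 0.5013 -0.0648] s 30.0 d -14.0 th 0.299
share x -0.108 y 0.059 tcp [ 0.5072 -0.0723] s 30.0 d -26.0 th 0.274
share x -0.114 y 0.074 tcp [ 0.5101 -0.0737] s 30.0 d -33.0 th 0.233
share x -0.096 y 0.068 tcp [ 0.509 -0.07 ] s 30.0 d -35.0 th 0.184
share x -0.049 y 0.038 tcp [ 0.503  -0.0606] s 30.0 d -30.0 th 0.139
after hold s 28.2 d -35.1 th 0.098
```

Emit:
{"api": "jog_arm", "payload": {
  "rows": [
    [[-0.07,0.03,0],[0,0,0]],
    [[-0.108,0.059,0],[0,0,0]],
    [[-0.114,0.074,0],[0,0,0]],
    [[-0.096,0.07,0],[0,0,0]],
    [[-0.049,0.042,0],[0,0,0]]
  ]
}}

```text
t: 10.6
tool_pos: [0.5042, -0.0626, 0.1444]
orientation: [2.218, 2.222, -0.003]
force: [-5.5, -3.3, -2.2]
opening: 0.028
gripper_force: 59.2
```

```bash
python3 - <<'E'
from h import *
s,th,o=eye(); r=robot.read_state(); print(s,th,o,r["tool_pos"],r["force"],ballrel(r["tool_pos"],s,th),r["t"])
C=(.5037,-.0606); t2=th+.07*thdot(settle(C,th)[1],.03,th)
print(settle(C,th)); plan(C,t2,np.array([-28,-18,-8,0])*1e-3,np.ones(5)*.03)
E
```

```text
0.02838437755604295 0.1220113075883872 {'scene': (102, array([ 0.699 , -0.0028])), 'top': (132, array([ 0.6992, -0.0041]))} [ 0.50371606 -0.06088182  0.14434479] [-2.54586656 -2.70725912 -2.48337748] (np.float64(-0.11753058402216465), np.float64(-0.03265765582142851), np.float64(-0.0011454549652122684)) 10.7
(np.float64(0.0300486644937493), np.float64(-0.03217334996178349))
share x 0.060 y -0.027 tcp [ 0.4983 -0.0485] s 30.0 d -28.0 th 0.053
share x 0.125 y -0.052 tcp [ 0.4933 -0.0355] s 30.0 d -18.0 th 0.027
share x 0.184 y -0.065 tcp [ 0.4908 -0.0239] s 30.0 d -8.0 th 0.014
share x 0.226 y -0.067 tcp [ 0.4902 -0.0154] s 30.0 d 0.0 th 0.010
after hold s 30.0 d 0.0 th 0.010
```

Emit:
{"api": "jog_arm", "payload": {
  "rows": [
    [[0.063,-0.027,0],[0,0,0]],
    [[0.128,-0.052,0],[0,0,0]],
    [[0.187,-0.064,0],[0,0,0]],
    [[0.229,-0.066,0],[0,0,0]]
  ]
}}

```text
t: 11.1
tool_pos: [0.4901, -0.0137, 0.1442]
orientation: [-2.217, -2.225, -0.0]
force: [-4.5, -0.4, -2.5]
opening: 0.0274
gripper_force: 59.6
```

```bash
python3 - <<'E'
from h import *
s,th,o=eye(); r=robot.read_state(); print(s,th,o,r["tool_pos"],r["force"],ballrel(r["tool_pos"],s,th),r["t"])
C=(.4905,-.0148); print(settle(C,th)); plan(C,th,np.array([5,7,5,1])*1e-3,np.ones(5)*.03)
E
```

```text
0.029382075293359053 -0.02725701898143118 {'scene': (102, array([ 0.7007, -0.0159])), 'top': (140, array([ 0.7006, -0.0162]))} [ 0.49026306 -0.01313081  0.14423253] [-3.78263593  0.6509576  -1.43144621] (np.float64(-0.12730304817077026), np.float64(-0.0024929695803031565), np.float64(-0.0006470954269359175)) 11.2
(np.float64(0.030229701210890997), np.float64(-0.004177036493606554))
share x 0.046 y 0.001 tcp [ 0.4906 -0.0057] s 30.0 d 5.0 th -0.027
share x 0.052 y 0.002 tcp [ 0.4908 -0.0044] s 30.0 d 7.0 th -0.022
share x 0.039 y 0.000 tcp [ 0.4905 -0.0071] s 30.0 d 5.0 th -0.016
share x 0.017 y -0.001 tcp [ 0.4902 -0.0114] s 30.0 d 1.0 th -0.014
after hold s 30.0 d 1.0 th -0.014
```

Emit:
{"api": "jog_arm", "payload": {
  "rows": [
    [[0.05,0.001,0],[0,0,0]],
    [[0.065,0.003,0],[0,0,0]],
    [[0.055,0.002,0],[0,0,0]],
    [[0.035,0,0],[0,0,0]],
    [[0.009,-0.001,0],[0,0,0]]
  ]
}}

```text
t: 11.7
tool_pos: [0.49, -0.013, 0.1442]
orientation: [2.217, 2.225, -0.0]
force: [-4.3, 0.8, -0.6]
opening: 0.0274
gripper_force: 59.6
```

```bash
cat > c.py <<'E'
from h import *
import sys
C=np.array([float(sys.argv[1]),float(sys.argv[2])]); ds=np.array(eval(sys.argv[3]))*1e-3 if len(sys.argv)>3 else None
s,th,o=eye(); r=robot.read_state()
print("t %.2f s %.1f th %.4f"%(r["t"],s*1e3,th),[o[n][1][1] for n in o],"tcp",np.round(r["tool_pos"],4),"F",np.round(r["force"],1),"d meas %.1f cmd %.1f mm"%(ballrel(r["tool_pos"],s,th)[1]*1e3,settle(C,th)[1]*1e3))
if ds is None:   # drive th to about 0 over 5 rows: parabola of d, ending at d=0
    k=9.5; a=-th/k/.1/3.0; ds=np.array([.6,.9,.8,.5,.1])*a
plan(C,th,ds,np.full(len(ds),.03))
E
python3 c.py .4903 -.0130
```

```text
t 11.80 s 29.2 th 0.0162 [np.float64(-0.013), np.float64(-0.0118)] tcp [ 0.49   -0.0136  0.1442] F [-4.4  0.1 -0.5] d meas 2.6 cmd 3.2 mm
share x -0.033 y 0.000 tcp [ 0.4903 -0.0196] s 30.0 d -3.4 th 0.016
share x -0.039 y 0.001 tcp [ 0.4905 -0.0208] s 30.0 d -5.1 th 0.013
share x -0.034 y 0.000 tcp [ 0.4904 -0.0197] s 30.0 d -4.6 th 0.008
share x -0.023 y -0.000 tcp [ 0.4903 -0.0176] s 30.0 d -2.8 th 0.005
share x -0.011 y -0.000 tcp [ 0.4902 -0.0152] s 30.0 d -0.6 th 0.004
after hold s 30.0 d -0.6 th 0.004
```

```bash
sed -i 's/K=np.array(\[-.0014,.0012\])/K=np.array([-.0014,.0025])/' h.py; python3 - <<'E'
from h import *
th=.018
plan((.4903,-.0130),th,np.array([-3,-6,-5,-3,-.5])*1e-3,np.ones(5)*.03)
E
```

```text
share x -0.039 y 0.000 tcp [ 0.4903 -0.0208] s 30.0 d -3.0 th 0.019
share x -0.052 y 0.001 tcp [ 0.4906 -0.0233] s 30.0 d -6.0 th 0.015
share x -0.043 y 0.001 tcp [ 0.4904 -0.0217] s 30.0 d -5.0 th 0.010
share x -0.031 y -0.000 tcp [ 0.4903 -0.0193] s 30.0 d -3.0 th 0.007
share x -0.018 y -0.000 tcp [ 0.4902 -0.0166] s 30.0 d -0.5 th 0.006
after hold s 30.0 d -0.5 th 0.006
```

Emit:
{"api": "jog_arm", "payload": {
  "rows": [
    [[-0.039,0,0],[0,0,0]],
    [[-0.055,0.001,0],[0,0,0]],
    [[-0.048,0.001,0],[0,0,0]],
    [[-0.035,0,0],[0,0,0]],
    [[-0.018,0,0],[0,0,0]]
  ]
}}

```text
t: 12.3
tool_pos: [0.49, -0.0157, 0.1442]
orientation: [-2.218, -2.225, -0.0]
force: [-4.8, -0.2, 0.4]
opening: 0.0278
gripper_force: 59.6
```

```bash
python3 c.py .4903 -.0166
```

```text
t 12.40 s 29.3 th -0.0100 [np.float64(-0.0146), np.float64(-0.0146)] tcp [ 0.49   -0.0152  0.1442] F [-4.7 -0.7  0.1] d meas -1.1 cmd -2.5 mm
share x 0.023 y -0.000 tcp [ 0.4903 -0.012 ] s 30.0 d 2.1 th -0.010
share x 0.027 y 0.000 tcp [ 0.4903 -0.0112] s 30.0 d 3.2 th -0.008
share x 0.024 y -0.000 tcp [ 0.4903 -0.0118] s 30.0 d 2.8 th -0.006
share x 0.018 y -0.000 tcp [ 0.4902 -0.0131] s 30.0 d 1.8 th -0.004
share x 0.010 y -0.000 tcp [ 0.4902 -0.0145] s 30.0 d 0.4 th -0.004
after hold s 30.0 d 0.4 th -0.004
```

Emit:
{"api": "jog_arm", "payload": {
  "rows": [
    [[0.022,0,0],[0,0,0]],
    [[0.024,0,0],[0,0,0]],
    [[0.02,0,0],[0,0,0]],
    [[0.015,0,0],[0,0,0]],
    [[0.01,0,0],[0,0,0]]
  ]
}}

```text
t: 12.9
tool_pos: [0.49, -0.0142, 0.1442]
orientation: [2.217, 2.225, -0.0]
force: [-4.3, 0.7, 0.1]
opening: 0.0276
gripper_force: 59.6
```

```bash
sed -i 's/K=np.array(\[-.0014,.0025\])/K=np.array([-.0014,.0019])/; s/abs(t)-.004/abs(t)-.002/' h.py; python3 c.py .4903 -.0146
```

```text
t 13.00 s 29.3 th -0.0075 [np.float64(-0.0146), np.float64(-0.0142)] tcp [ 0.49   -0.0143  0.1442] F [-5.   0.3 -0.6] d meas -0.5 cmd -0.7 mm
share x 0.011 y -0.000 tcp [ 0.4902 -0.0123] s 30.0 d 1.6 th -0.007
share x 0.014 y -0.000 tcp [ 0.4903 -0.0117] s 30.0 d 2.4 th -0.006
share x 0.012 y -0.000 tcp [ 0.4903 -0.0122] s 30.0 d 2.1 th -0.004
share x 0.007 y -0.000 tcp [ 0.4902 -0.0132] s 30.0 d 1.3 th -0.002
share x 0.001 y -0.000 tcp [ 0.4902 -0.0143] s 30.0 d 0.3 th -0.002
after hold s 30.0 d 0.3 th -0.002
```

Emit:
{"api": "jog_arm", "payload": {
  "rows": [
    [[0.011,0,0],[0,0,0]],
    [[0.014,0,0],[0,0,0]],
    [[0.012,0,0],[0,0,0]],
    [[0.007,0,0],[0,0,0]],
    [[0.001,0,0],[0,0,0]]
  ]
}}

```text
t: 13.5
tool_pos: [0.49, -0.0139, 0.1442]
orientation: [-2.217, -2.226, 0.0]
force: [-4.6, 0.3, 0.3]
opening: 0.0279
gripper_force: 59.6
```

```bash
python3 c.py .4903 -.0144
```

```text
t 13.60 s 29.1 th 0.0018 [np.float64(-0.0138), np.float64(-0.0134)] tcp [ 0.49   -0.014   0.1441] F [-4.2  1.1 -0.4] d meas 1.0 cmd 0.6 mm
share x -0.005 y -0.000 tcp [ 0.4902 -0.0154] s 30.0 d -0.4 th 0.002
share x -0.006 y -0.000 tcp [ 0.4902 -0.0156] s 30.0 d -0.6 th 0.002
share x -0.006 y -0.000 tcp [ 0.4902 -0.0155] s 30.0 d -0.5 th 0.002
share x -0.005 y -0.000 tcp [ 0.4902 -0.0153] s 30.0 d -0.3 th 0.002
share x -0.003 y -0.000 tcp [ 0.4902 -0.0151] s 30.0 d -0.1 th 0.002
after hold s 30.0 d -0.1 th 0.002
```

Emit:
{"api": "jog_arm", "payload": {
  "rows": [
    [[-0.005,0,0],[0,0,0]],
    [[-0.006,0,0],[0,0,0]],
    [[-0.006,0,0],[0,0,0]],
    [[-0.005,0,0],[0,0,0]],
    [[-0.003,0,0],[0,0,0]]
  ]
}}

```text
t: 14.1
tool_pos: [0.49, -0.0145, 0.1441]
orientation: [2.217, 2.225, -0.0]
force: [-4.6, 0.5, 0.9]
opening: 0.0277
gripper_force: 59.6
```

```bash
python3 c.py .4903 -.0150
```

```text
t 14.20 s 29.1 th 0.0029 [np.float64(-0.0136), np.float64(-0.0134)] tcp [ 0.49   -0.0143  0.1442] F [-4.3 -0.3  0.5] d meas 0.9 cmd 0.2 mm
share x -0.004 y -0.000 tcp [ 0.4902 -0.0158] s 30.0 d -0.6 th 0.003
share x -0.005 y -0.000 tcp [ 0.4902 -0.0161] s 30.0 d -0.9 th 0.003
share x -0.005 y -0.000 tcp [ 0.4902 -0.0159] s 30.0 d -0.8 th 0.002
share x -0.003 y -0.000 tcp [ 0.4902 -0.0156] s 30.0 d -0.5 th 0.002
share x -0.001 y -0.001 tcp [ 0.4902 -0.0151] s 30.0 d -0.1 th 0.002
after hold s 30.0 d -0.1 th 0.002
```

Emit:
{"api": "jog_arm", "payload": {
  "rows": [
    [[-0.004,0,0],[0,0,0]],
    [[-0.005,0,0],[0,0,0]],
    [[-0.005,0,0],[0,0,0]],
    [[-0.003,0,0],[0,0,0]],
    [[-0.002,0,0],[0,0,0]]
  ]
}}

```text
t: 14.7
tool_pos: [0.49, -0.0148, 0.1441]
orientation: [-2.218, -2.225, 0.0]
force: [-3.8, -0.5, -0.1]
opening: 0.0275
gripper_force: 59.6
```

```bash
python3 c.py .4903 -.0154
```

```text
t 14.80 s 29.1 th 0.0004 [np.float64(-0.0141), np.float64(-0.0134)] tcp [ 0.49   -0.0148  0.1441] F [-4.8  0.5 -0.8] d meas 0.1 cmd -0.5 mm
share x 0.002 y -0.000 tcp [ 0.4902 -0.015 ] s 30.0 d -0.1 th 0.000
share x 0.002 y -0.000 tcp [ 0.4902 -0.015 ] s 30.0 d -0.1 th 0.000
share x 0.002 y -0.000 tcp [ 0.4902 -0.015 ] s 30.0 d -0.1 th 0.000
share x 0.002 y -0.000 tcp [ 0.4902 -0.0149] s 30.0 d -0.1 th 0.000
share x 0.003 y -0.000 tcp [ 0.4902 -0.0149] s 30.0 d -0.0 th 0.000
after hold s 30.0 d -0.0 th 0.000
```

Emit:
{"api": "jog_arm", "payload": {
  "rows": [
    [[0.002,0,0],[0,0,0]],
    [[0.002,0,0],[0,0,0]],
    [[0.002,0,0],[0,0,0]],
    [[0.002,0,0],[0,0,0]],
    [[0.002,0,0],[0,0,0]]
  ]
}}

```text
t: 15.3
tool_pos: [0.49, -0.0144, 0.1441]
orientation: [-2.217, -2.225, -0.0]
force: [-4.6, 0.5, 0.4]
opening: 0.0279
gripper_force: 59.6
```

```bash
python3 c.py .4903 -.0150
```

```text
t 15.40 s 29.1 th -0.0028 [np.float64(-0.0141), np.float64(-0.0139)] tcp [ 0.49   -0.0144  0.1442] F [-3.7  0.3 -0.4] d meas 0.0 cmd -0.5 mm
share x 0.006 y -0.000 tcp [ 0.4902 -0.0139] s 30.0 d 0.6 th -0.003
share x 0.007 y -0.000 tcp [ 0.4902 -0.0136] s 30.0 d 0.9 th -0.002
share x 0.006 y -0.000 tcp [ 0.4902 -0.0138] s 30.0 d 0.8 th -0.002
share x 0.005 y -0.000 tcp [ 0.4902 -0.0141] s 30.0 d 0.5 th -0.002
share x 0.003 y -0.000 tcp [ 0.4902 -0.0145] s 30.0 d 0.1 th -0.002
after hold s 30.0 d 0.1 th -0.002
```

Emit:
{"api": "jog_arm", "payload": {
  "rows": [
    [[0.005,0,0],[0,0,0]],
    [[0.006,0,0],[0,0,0]],
    [[0.005,0,0],[0,0,0]],
    [[0.004,0,0],[0,0,0]],
    [[0.002,0,0],[0,0,0]]
  ]
}}

```text
t: 15.9
tool_pos: [0.49, -0.014, 0.1441]
orientation: [2.217, 2.226, 0.0]
force: [-3.9, 0.6, 0.1]
opening: 0.0278
gripper_force: 59.6
```

```bash
python3 c.py .4903 -.0146
```

```text
t 16.00 s 29.2 th 0.0002 [np.float64(-0.0141), np.float64(-0.0134)] tcp [ 0.49   -0.0141  0.1441] F [-4.2  0.3  0.2] d meas 0.8 cmd 0.2 mm
share x -0.001 y -0.000 tcp [ 0.4902 -0.0149] s 30.0 d -0.0 th 0.000
share x -0.001 y -0.000 tcp [ 0.4902 -0.0149] s 30.0 d -0.1 th 0.000
share x -0.001 y -0.000 tcp [ 0.4902 -0.0149] s 30.0 d -0.0 th 0.000
share x -0.001 y -0.000 tcp [ 0.4902 -0.0149] s 30.0 d -0.0 th 0.000
share x -0.001 y -0.000 tcp [ 0.4902 -0.0148] s 30.0 d -0.0 th 0.000
after hold s 30.0 d -0.0 th 0.000
```

Emit:
{"api": "jog_arm", "payload": {
  "rows": [
    [[-0.001,0,0],[0,0,0]],
    [[-0.001,0,0],[0,0,0]],
    [[-0.001,0,0],[0,0,0]],
    [[-0.001,0,0],[0,0,0]],
    [[-0.001,0,0],[0,0,0]]
  ]
}}

```text
t: 16.5
tool_pos: [0.49, -0.0142, 0.1441]
orientation: [2.217, 2.225, -0.0]
force: [-4.8, 0.1, 0.6]
opening: 0.0278
gripper_force: 59.6
```

```bash
python3 c.py .4903 -.0148
```

```text
t 16.60 s 29.1 th 0.0027 [np.float64(-0.0137), np.float64(-0.0134)] tcp [ 0.49   -0.0142  0.1441] F [-5.5 -0.4 -0. ] d meas 1.0 cmd 0.4 mm
share x -0.005 y -0.000 tcp [ 0.4902 -0.0157] s 30.0 d -0.6 th 0.003
share x -0.006 y -0.000 tcp [ 0.4902 -0.016 ] s 30.0 d -0.9 th 0.002
share x -0.005 y -0.000 tcp [ 0.4902 -0.0158] s 30.0 d -0.8 th 0.002
share x -0.004 y -0.000 tcp [ 0.4902 -0.0155] s 30.0 d -0.5 th 0.002
share x -0.002 y -0.001 tcp [ 0.4902 -0.0151] s 30.0 d -0.1 th 0.002
after hold s 30.0 d -0.1 th 0.002
```

Emit:
{"api": "jog_arm", "payload": {
  "rows": [
    [[-0.005,0,0],[0,0,0]],
    [[-0.006,0,0],[0,0,0]],
    [[-0.005,0,0],[0,0,0]],
    [[-0.004,0,0],[0,0,0]],
    [[-0.002,0,0],[0,0,0]]
  ]
}}

```text
t: 17.1
tool_pos: [0.49, -0.0146, 0.1441]
orientation: [2.218, 2.225, -0.0]
force: [-4.3, -0.6, 0.4]
opening: 0.0275
gripper_force: 59.6
```

```bash
python3 c.py .4903 -.0152
```

```text
t 17.20 s 29.2 th 0.0001 [np.float64(-0.014), np.float64(-0.0135)] tcp [ 0.49   -0.0145  0.1442] F [-3.6 -0.   0.1] d meas 0.3 cmd -0.4 mm
share x 0.002 y -0.000 tcp [ 0.4902 -0.0148] s 30.0 d -0.0 th 0.000
share x 0.002 y -0.000 tcp [ 0.4902 -0.0148] s 30.0 d -0.0 th 0.000
share x 0.002 y -0.000 tcp [ 0.4902 -0.0148] s 30.0 d -0.0 th 0.000
share x 0.002 y -0.000 tcp [ 0.4902 -0.0148] s 30.0 d -0.0 th 0.000
share x 0.002 y -0.000 tcp [ 0.4902 -0.0148] s 30.0 d -0.0 th 0.000
after hold s 30.0 d -0.0 th 0.000
```

Emit:
{"api": "jog_arm", "payload": {
  "rows": [
    [[0.001,0,0],[0,0,0]],
    [[0.001,0,0],[0,0,0]],
    [[0.001,0,0],[0,0,0]],
    [[0.001,0,0],[0,0,0]],
    [[0.001,0,0],[0,0,0]]
  ]
}}

```text
t: 17.7
tool_pos: [0.49, -0.0144, 0.1441]
orientation: [-2.217, -2.225, 0.0]
force: [-5.0, -0.3, -0.7]
opening: 0.028
gripper_force: 59.6
```

```bash
python3 c.py .4903 -.0150
```

```text
t 17.80 s 29.2 th -0.0034 [np.float64(-0.0141), np.float64(-0.014)] tcp [ 0.49   -0.0144  0.1441] F [-4.6 -0.3 -0.7] d meas -0.0 cmd -0.6 mm
share x 0.007 y -0.000 tcp [ 0.4902 -0.0137] s 30.0 d 0.7 th -0.003
share x 0.008 y -0.000 tcp [ 0.4902 -0.0134] s 30.0 d 1.1 th -0.003
share x 0.007 y -0.000 tcp [ 0.4902 -0.0136] s 30.0 d 1.0 th -0.002
share x 0.005 y -0.000 tcp [ 0.4902 -0.014 ] s 30.0 d 0.6 th -0.002
share x 0.003 y -0.000 tcp [ 0.4902 -0.0145] s 30.0 d 0.1 th -0.002
after hold s 30.0 d 0.1 th -0.002
```

Emit:
{"api": "jog_arm", "payload": {
  "rows": [
    [[0.005,0,0],[0,0,0]],
    [[0.006,0,0],[0,0,0]],
    [[0.005,0,0],[0,0,0]],
    [[0.003,0,0],[0,0,0]],
    [[0.001,0,0],[0,0,0]]
  ]
}}

```text
t: 18.3
tool_pos: [0.49, -0.0142, 0.1441]
orientation: [-2.217, -2.225, -0.0]
force: [-4.3, -0.1, 0.2]
opening: 0.0278
gripper_force: 59.6
```

```bash
python3 c.py .4903 -.0148
```

```text
t 18.40 s 29.1 th 0.0007 [np.float64(-0.014), np.float64(-0.0133)] tcp [ 0.49   -0.0143  0.1441] F [-3.5 -0.9  0. ] d meas 0.6 cmd 0.1 mm
share x -0.001 y -0.000 tcp [ 0.4902 -0.0151] s 30.0 d -0.2 th 0.001
share x -0.002 y -0.000 tcp [ 0.4902 -0.0151] s 30.0 d -0.2 th 0.001
share x -0.002 y -0.000 tcp [ 0.4902 -0.0151] s 30.0 d -0.2 th 0.001
share x -0.001 y -0.000 tcp [ 0.4902 -0.015 ] s 30.0 d -0.1 th 0.001
share x -0.001 y -0.000 tcp [ 0.4902 -0.0149] s 30.0 d -0.0 th 0.001
after hold s 30.0 d -0.0 th 0.001
```

Emit:
{"api": "jog_arm", "payload": {
  "rows": [
    [[-0.001,0,0],[0,0,0]],
    [[-0.002,0,0],[0,0,0]],
    [[-0.002,0,0],[0,0,0]],
    [[-0.001,0,0],[0,0,0]],
    [[-0.001,0,0],[0,0,0]]
  ]
}}

```text
t: 18.9
tool_pos: [0.49, -0.0144, 0.1441]
orientation: [-2.217, -2.225, 0.0]
force: [-4.1, -0.1, 1.0]
opening: 0.0276
gripper_force: 59.6
```

```bash
python3 c.py .4903 -.0150
```

```text
t 19.00 s 29.1 th 0.0015 [np.float64(-0.0139), np.float64(-0.0133)] tcp [ 0.49   -0.0144  0.1441] F [-3.7 -0.8  0.5] d meas 0.6 cmd -0.0 mm
share x -0.002 y -0.000 tcp [ 0.4902 -0.0153] s 30.0 d -0.3 th 0.001
share x -0.002 y -0.000 tcp [ 0.4902 -0.0155] s 30.0 d -0.5 th 0.001
share x -0.002 y -0.000 tcp [ 0.4902 -0.0154] s 30.0 d -0.4 th 0.001
share x -0.001 y -0.000 tcp [ 0.4902 -0.0152] s 30.0 d -0.3 th 0.001
share x -0.000 y -0.000 tcp [ 0.4902 -0.015 ] s 30.0 d -0.1 th 0.001
after hold s 30.0 d -0.1 th 0.001
```

The arm has been square, at 29 mm and balanced for about 6 s, so I'm handing in.

```bash
python3 -c "
from plant import robot
print(robot.close_job())"
```

```text
the job is handed in; nothing more can be done
None
```

The job is handed in: with the carriage pushed in about 29 mm, the ball went about 35 mm left and then about 35 mm right of the arm's centre line, by camera estimate, and the arm was held square within about 0.01 rad for some 6 s, still pressing at 19 s.

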